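# Turn over the recipe panel

## Robot

A 6-joint arm with a two-finger parallel gripper is mounted at the origin on the work surface. World frame = base frame: x ahead of the robot, y to its left, z up, the work surface at z = 0. Lengths are in m, angles in rad, forces in N, time in s.
With the tool pointing down it reaches from about 0.3 to 0.775 m from the base axis. Payload 14.6 kg.
Tool frame: the origin (TCP) lies on the centre line of the jaws, within the pads' length; the fingertips stand 19 mm ahead of it and the grasp point (between the pads) is the TCP; z points along the fingers, y is the direction in which the jaws open and shut (so a half turn about z gives the same grasp; the last joint's range is limited). The gripper opens to 94 mm and grips with 3 to 60 N. Pads are 16 mm wide; open, the fingers measure 119 mm over their backs; the gripper's body (75 mm by 177 mm) begins 78 mm behind the grasp point.
Start: joints at [-1.205, 0.3, 1.521, -0, 1.321, -0.067], TCP at [0.231, -0.499, 0.224] pointing down, gripper open.
Joint ranges: [-3.03, 3.03], [-0.79, 2.21], [0.23, 2.52], [-1.04, 4.18], [0, 3.07], [-2.55, 2.55]. Speed limits (rad/s): [2.22, 2.22, 2.57, 3.14, 3.14, 3.14].

## Interface

Orientations are given as [roll, pitch, yaw] about the fixed x, y, z axes, in that order (R = Rz(yaw) Ry(pitch) Rx(roll)).
In Python, from station import ctrl gives the robot as it stands. The module is installed in compiled form; this text tells all that it offers.
- The arm moves only by the shell command python3 -m creep 'ROWS' [FORCE]. ROWS is a JSON object of lists of equal length, an entry for each row: "translation": the shift along the world's x, y, z in mm, a list of three; "yaw": the turn about the world's z in rad; "gripper": the closure in counts, from 0 (fully open) to 255 (shut). A call has 1 to 5 rows; each row is the pose to reach, as a shift and turn from the pose measured when the call began; what a row does not reach only later rows make up. A row lasts 1/12 s, in which the tool goes at most 41.7 mm and 7.16 degrees, less where a joint would pass 70% of its speed; a pose out of reach is approached as far as the arm can. A call with a gripper value outside its range is refused whole. The fingers move at their own pace and stop on an object; FORCE is the grip in N (left out, the last holds). Time passes only in rows, so rows that repeat a pose let the fingers close. It gives the time, the measured TCP pose, the force and the opening at its end, in the units of the state.
- ctrl.get_obs(): the state, without advancing time (a new reading comes with each control period).
- ctrl.camera(name): name is "scene" or "side" or "wrist"; returns a dict with "pixels" (420x560x3 uint8, red, green, blue), "depth" (420x560 float32, m along the optical axis (not along the pixel's ray), 0 where there is no reading), "fx", "fy", "cx", "cy" (pixels), "R" (3x3) and "t" (3): a world point X has camera coordinates R X + t; the wrist camera has in their place "tool_from_camera" (4x4, takes a point from camera to tool coordinates, whose origin is the TCP and whose axes are the flange's). Camera axes: x right, y down, z forward; pixel columns grow to the right and rows downward; lengths in m; the calibration is good to about 2 mm. A picture is of the moment at which its call begins: read the wrist's pose just before it.
- ctrl.hand_in(): hands the job in, once; it reports no verdict.
The state is a dict: "time_s": time; "qpos": joint angles; "joint_vel": joint speeds; "tau": joint torques, N m; "ee_pos": TCP position; "eef_rot": TCP orientation; "force": force on the tool from outside, world axes, zero at the start; "moment": the same for the moment, N m; "grip_width": finger opening in m.
Only numpy, scipy, OpenCV 4.12 (cv2) and the standard library are available. Lean on these libraries where they do the work, as an engineer would, in place of code of your own. Each camera call takes 0.05 s, during which the arm holds its last target. There are 200 camera calls.

## Task

The recipe stand on the bakery counter lies open at the panel with the yellow tab. With your fingertips push that one panel up from beneath, over the spine, and down until it lies flat on the other side: do not pinch it, do not fling it, and do not press hard on it. Leave the red-tabbed panel below lying flat where it is, and leave everything else on the counter alone.

Things in the scene. Friction and masses are not known exactly. Their poses are not given: they have to be found in the camera images.
- stand: Recipe stand, fixed: dark steel foot 250 x 300 x 6 mm with a stack of grey A5 panels each side of a spine. Origin on the counter under the spine's middle; x along the spine (away from the robot), y to the left, where the yellow panel must end. Stacks: |x| < 105, |y| 10 to 150 mm, tops 33 mm above the counter. Brackets at x = +-119 mm, 48 mm high
- spine (a point): Middle of the spine rod, 38.5 mm up; the hinged panels turn about the line through it along the stand's x. Fixed tabs of panels deep in the stacks reach to |y| = 176 mm, 28 to 32 mm up: green on the right at x = -104 to -70 mm, blue on the left at x = 70 to 104 mm
- yellow_panel (a joint): Angle (rad) of the yellow-tabbed upper panel: 0 = flat on the right stack, pi/2 = upright, pi (stop) = flat on the left stack. Starts near flat or up to 0.45 rad raised. Its pivot is stiff by friction (0.26 N m, no spring): it stays wherever left and must be pushed all the way, some 1 to 3 N at the tab
- yellow_tab (a point): Centre of the projecting yellow tab, 164 mm from the spine axis, at the stand's x = 29 mm; axes as the stand's at joint 0, turning with it. Panel 4 mm thick, 210 mm along the spine, 10 to 152 mm from the axis; tab 34 mm wide, 152 to 176 mm. At joint 0 its underside is 39 mm up with free air down to the counter; at pi its upper face is 38 mm up
- red_panel (a joint): Angle of the red-tabbed panel, like the yellow one and 1 mm beneath it at joint 0 (flat on the right stack). It must stay down; lifting it carries the yellow one along
- red_tab (a point): Centre of the projecting red tab (34 mm wide, 4 mm thick, 152 to 176 mm from the axis), at the stand's x = -29 mm, underside 34 mm above the counter
- loaf_tin: an empty steel loaf tin, 214 x 108 x 72 mm, standing on the wire cooling rack; origin under its centre
- seed_loaf: a brown loaf with pale seeds on top, 190 x 95 x 96 mm, on the cooling rack; origin under its centre
- dark_loaf: a plain brown loaf, 190 x 95 x 93 mm, on the cooling rack; origin under its centre
- timer: a small pink kitchen timer, 62 mm wide, 62 mm tall, 35 mm deep, standing just beyond the far end of the recipe stand; origin under its centre
- bench_scraper: a dough scraper lying flat, steel blade 100 x 150 mm with a round wooden handle, 18 mm high; origin near the handle
- mug: a blue mug, 80 mm across, 90 mm tall; origin under its centre
- seed_jar: an amber glass jar with white lid, 72 mm across, 110 mm tall; origin under its centre

How it is judged:
By the outcome, as a careful person would: the job done as asked, in the order asked, and still so for the second after the job is handed in, with the robot touching nothing.
It also fails if it takes over 45 s, if anything falls off the work surface, if the arm or the gripper's body presses on something with over 40 N, if the wrist force passes 120 N, or if a joint passes its speed limit or range.

## Working session

There is one attempt and no reset: what is moved stays moved. The work goes in short steps, Python scripts to look and compute and a shell command to move; the robot and the scene stay as the last step left them, time stands still between calls to the robot, and variables do not carry over. Pictures are saved under pics/ and viewed, about 8 in all and at most 12, crops included, and the job is handed in when it is done.

```bash
mkdir -p pics
cat > h.py <<'E'
from station import ctrl
import numpy as np, cv2
def snap(name,fn):
    o=ctrl.get_obs(); c=ctrl.camera(name)
    np.savez('pics/'+fn+'.npz',o_pos=o['ee_pos'],o_rot=o['eef_rot'],**c)
    cv2.imwrite('pics/'+fn+'.png',c['pixels'][:,:,::-1]); return o,c
def world(fn,u,v,dep=None):
    c=np.load('pics/'+fn+'.npz'); d=float(c['depth'][v,u]) if dep is None else dep
    p=np.array([(u-c['cx'])/c['fx']*d,(v-c['cy'])/c['fy']*d,d])
    if 'R' in c: return c['R'].T@(p-c['t'])
    from scipy.spatial.transform import Rotation as Ro
    T=c['tool_from_camera']; return Ro.from_euler('xyz',c['o_rot']).as_matrix()@(T[:3,:3]@p+T[:3,3])+c['o_pos']
E
python3 - <<'E'
from h import *
a,_=snap('scene','s1'); print(a); snap('side','d1')
E
```

```text
{'time_s': 0.0, 'qpos': array([-1.20456949e+00,  3.00503376e-01,  1.52161428e+00,  4.04926326e-06,
        1.32066187e+00, -6.66086439e-02]), 'joint_vel': array([-2.20684361e-03,  8.86156590e-05, -7.81755578e-04,  7.22494051e-04,
       -1.05124657e-03, -2.58902604e-04]), 'tau': array([ 1.00598871e-03, -5.31800330e+01, -3.52738130e+01,  7.08859228e-02,
        2.43563071e-02, -1.23490154e-04]), 'ee_pos': array([ 0.23060163, -0.49905277,  0.22385456]), 'eef_rot': array([-3.14040867e+00, -8.29110661e-05,  4.32834429e-01]), 'force': array([-0.09237866, -0.41942443,  0.3731943 ]), 'moment': array([-0.01581525,  0.04064058,  0.00913379]), 'grip_width': 0.09381271199958342}
```

View pics/s1.png

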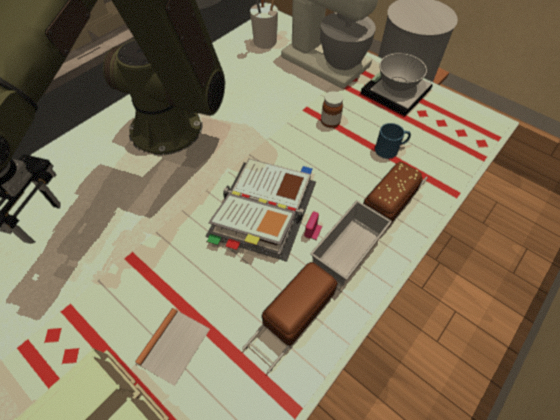

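View pics/d1.png

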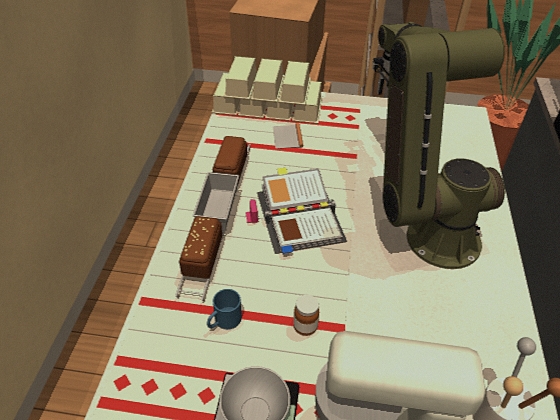

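Run:
```python
from h import *
im=cv2.imread('pics/s1.png')[145:265,195:345]
cv2.imwrite('pics/s1c.png',cv2.resize(im,None,fx=5,fy=5,interpolation=cv2.INTER_CUBIC))
for n,u,v in [('Y',252,239),('R',233,245),('G',214,240),('B',306,171),('timer',313,222)]:
    print(n,world('s1',u,v).round(4))
for n,u,v in [('Y',282,172),('B',287,250)]: print(n,world('d1',u,v).round(4))
```

```text
Y [ 0.5776 -0.1667  0.0843]
R [ 0.53   -0.1968  0.0375]
G [ 0.4765 -0.2184  0.0338]
B [0.5169 0.147  0.0314]
timer [ 0.6612 -0.0071  0.0617]
Y [ 0.5751 -0.1629  0.084 ]
B [0.5119 0.1521 0.0283]
```

View pics/s1c.png

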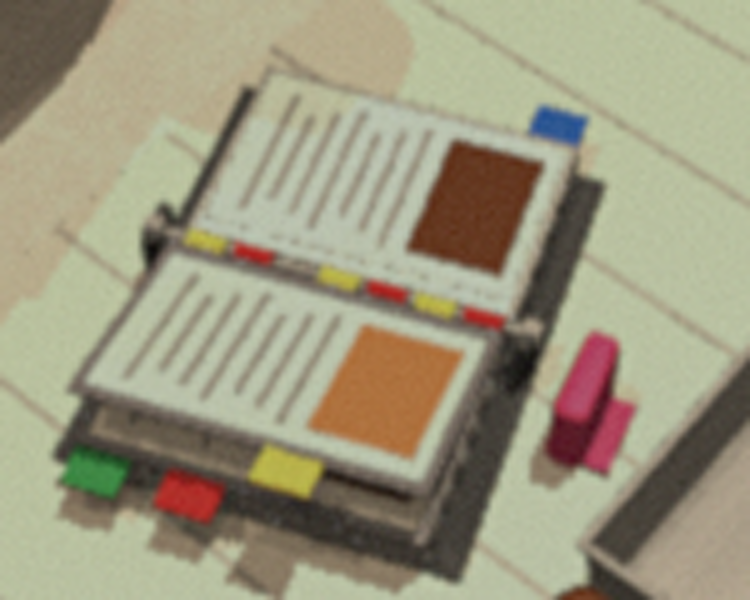

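The first three views agree. The stand's origin is about (0.4955, -0.0345), its yaw is about 22°, and the yellow panel is raised about 0.28 rad. In the crop the yellow tab is at (287,470), red at (188,497), green at (97,472) and blue at (558,125). I'm closing the fingers, turning the jaw axis along the spine and going to a standoff outside the yellow tab.

```bash
python3 -m creep '{"translation":[[40,30,0],[80,59,0],[120,89,0],[155,115,0],[186,138,0]],"yaw":[0.12,0.24,0.36,0.48,0.6],"gripper":[255,255,255,255,255]}' 10
python3 -m creep '{"translation":[[35,26,0],[70,52,0],[105,78,0],[140,104,0],[170,126,0]],"yaw":[0.12,0.24,0.36,0.48,0.6],"gripper":[255,255,255,255,255]}'
```

```text
time_s: 0.52
ee_pos: [0.3991, -0.3735, 0.2238]
eef_rot: [-3.14, -0.0, 1.038]
force: [0.0, -0.3, 0.7]
grip_width: 0.064
time_s: 0.93
ee_pos: [0.5662, -0.2488, 0.2235]
eef_rot: [-3.14, -0.0, 1.644]
force: [0.9, -1.0, -0.5]
grip_width: 0.0307
```

```bash
python3 -m creep '{"translation":[[15,9,0],[27,18,-10],[37,26,-30],[37,26,-50],[37,26,-50]],"yaw":[0.12,0.24,0.311,0.311,0.311],"gripper":[255,255,255,255,255]}'
python3 - <<'E'
from h import *
snap('wrist','w1');snap('scene','s2'); o=ctrl.get_obs();print(o['ee_pos'],o['eef_rot'],o['grip_width'])
a=cv2.imread('pics/w1.png');b=cv2.imread('pics/s2.png')[120:330,160:440]
b=cv2.resize(b,(400,300));a=cv2.resize(a,(400,300));cv2.imwrite('pics/c2.png',np.hstack([a,b]))
E
```

```text
time_s: 1.35
ee_pos: [0.6021, -0.2216, 0.1688]
eef_rot: [-3.135, -0.005, 1.957]
force: [-0.6, -0.4, -0.5]
grip_width: 0.0007
[ 0.60296064 -0.22286573  0.17337504] [-3.13873469e+00 -1.35747158e-03  1.95482106e+00] 0.0004797727345206348
```

View pics/c2.png

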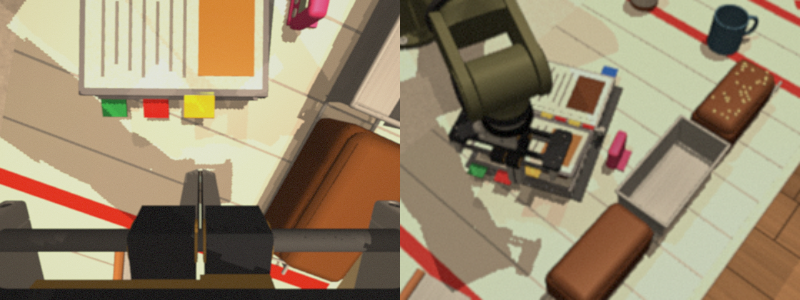

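The closed fingers, at (200,185) in the left half, line up with the yellow tab at (199,106). Red is at (156,108) and green at (115,108). I'll refine the geometry from this image.

Run:
```python
from h import *
c=np.load('pics/w1.npz'); th=np.deg2rad(22); S=np.array([.4955,-.0345,0])
Rz=np.array([[np.cos(th),np.sin(th),0],[-np.sin(th),np.cos(th),0],[0,0,1]])
for n,u,v in [('Y',279,148),('R',218,151),('G',161,151),('panelcorner L',115,128),('panel R',370,128)]:
    p=world('w1',u,v); print(n,p.round(4),(Rz@(p-S)).round(4))
hsv=cv2.cvtColor(c['pixels'],cv2.COLOR_RGB2HSV)
m=cv2.inRange(hsv,(22,130,100),(35,255,255)); m[:120]=0; m[180:]=0
ys,xs=np.nonzero(m); print(xs.min(),xs.max(),ys.min(),ys.max())
P=np.array([Rz@(world('w1',x,y)-S) for x,y in zip(xs,ys)]); print(np.percentile(P,[3,50,97],axis=0).round(4))
```

```text
Y [ 0.578  -0.1675  0.0862] [ 0.0267 -0.1543  0.0862]
R [ 0.5265 -0.1952  0.0391] [-0.0314 -0.1606  0.0391]
G [ 0.4745 -0.2169  0.0332] [-0.0878 -0.1613  0.0332]
panelcorner L [ 0.4527 -0.202   0.0836] [-0.1025 -0.1393  0.0836]
panel R [ 0.6386 -0.1265  0.0821] [ 0.0982 -0.1389  0.0821]
257 300 130 164
[[ 0.0103 -0.1658  0.0832]
 [ 0.0266 -0.1543  0.0868]
 [ 0.0424 -0.1429  0.0904]]
```

```bash
python3 -m creep '{"translation":[[0,0,-35],[0,0,-70],[-4,10,-88],[-9,22,-88],[-12,30,-88]],"yaw":[0,0,0,0,0],"gripper":[255,255,255,255,255]}'
python3 -m creep '{"translation":[[0,0,0],[0,0,0]],"yaw":[0,0],"gripper":[255,255]}'
cat >> h.py <<'E'
def loc(p):
    th=np.deg2rad(22); d=np.array(p)-[.4955,-.0345,0]; c,s=np.cos(th),np.sin(th)
    return np.array([c*d[0]+s*d[1],-s*d[0]+c*d[1],d[2]])
E
python3 -c "
from h import *
o=ctrl.get_obs();print(loc(o['ee_pos']).round(4),o['eef_rot'])"
```

```text
time_s: 1.87
ee_pos: [0.5905, -0.1927, 0.0857]
eef_rot: [-3.139, -0.002, 1.954]
force: [0.2, 0.0, 0.6]
grip_width: 0.0007
time_s: 2.03
ee_pos: [0.5913, -0.1931, 0.0878]
eef_rot: [-3.141, 0.0, 1.954]
force: [0.7, -0.3, 0.4]
grip_width: 0.0006
[ 0.0294 -0.1829  0.0878] [-3.14065905e+00  4.36254381e-04  1.95357656e+00]
```

```bash
python3 -m creep '{"translation":[[-2.2,5.6,3],[-3.7,9.3,11],[-5.1,12.5,20],[-6.4,15.8,30],[-6.4,15.8,31]],"yaw":[0,0,0,0,0],"gripper":[255,255,255,255,255]}'
python3 - <<'E'
from h import *
snap('wrist','w3');snap('side','d3'); o=ctrl.get_obs();print(loc(o['ee_pos']).round(4),o['force'])
a=cv2.imread('pics/w3.png');b=cv2.imread('pics/d3.png')[150:270,220:380]
b=cv2.resize(b,(400,300));a=cv2.resize(a,(400,300));cv2.imwrite('pics/c3.png',np.hstack([a,b]))
E
```

```text
time_s: 2.45
ee_pos: [0.5858, -0.1776, 0.1219]
eef_rot: [3.14, 0.003, 1.953]
force: [1.1, -1.1, 1.3]
grip_width: 0.0006
[ 0.0298 -0.1664  0.12  ] [ 1.90651591 -2.18996066  1.86399414]
```

View pics/c3.png

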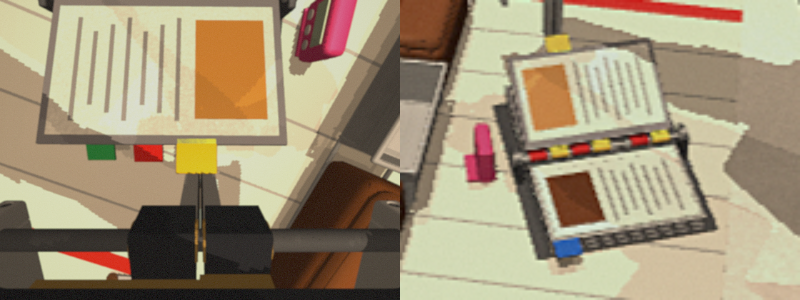

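The panel has risen, with the tab at (197,157) left and (558,43) right. The finger touches its end and red is still down. I'll measure the angle.

```bash
cat >> h.py <<'E'
def ang(fn,box):
    c=np.load('pics/'+fn+'.npz'); hsv=cv2.cvtColor(c['pixels'],cv2.COLOR_RGB2HSV)
    m=cv2.erode(cv2.inRange(hsv,(22,110,80),(35,255,255)),np.ones((3,3))); k=np.zeros_like(m);k[box[1]:box[3],box[0]:box[2]]=255; m&=k
    ys,xs=np.nonzero(m); P=np.array([loc(world(fn,x,y)) for x,y in zip(xs,ys)]); p=np.median(P,0)
    return len(xs),p.round(4),np.arctan2(p[2]-.0385,-p[1])
E
python3 -c "
from h import *
print(ang('w3',(230,180,320,260)),ang('d3',(270,155,300,178)))"
```

```text
(2501, array([ 0.0266, -0.1426,  0.1122]), np.float64(0.4770800457271662)) (32, array([ 0.0264, -0.1437,  0.1131]), np.float64(0.4786971475962234))
```

```bash
python3 -m creep '{"translation":[[-2.2,5.5,11],[-4.9,12,23],[-7.9,19.5,33],[-10.9,26.9,43],[-13.5,33.4,49]],"yaw":[0,0,0,0,0],"gripper":[255,255,255,255,255]}'
python3 - <<'E'
from h import *
snap('side','d4'); o=ctrl.get_obs();print(loc(o['ee_pos']).round(4),o['force'])
print(ang('d4',(250,110,320,185)))
E
```

```text
time_s: 2.97
ee_pos: [0.5719, -0.1439, 0.1704]
eef_rot: [3.14, 0.003, 1.953]
force: [1.2, -8.8, 5.8]
grip_width: 0.0007
[ 0.0303 -0.1293  0.1714] [ 1.17426653 -0.71000719  3.51358868]
(2, array([ 0.0301, -0.1165,  0.1626]), np.float64(0.8166898353359555))
```

```bash
python3 -m creep '{"translation":[[-3.4,8.3,6],[-7.1,17.6,12],[-11.6,28.7,19],[-15.5,38.5,25],[-19.7,48.8,30]],"yaw":[0,0,0,0,0],"gripper":[255,255,255,255,255]}'
python3 -m creep '{"translation":[[-4,10,4],[-8,20,7],[-12.5,31,9],[-16,40,11],[-16,40,11]],"yaw":[0,0,0,0,0],"gripper":[255,255,255,255,255]}'
python3 - <<'E'
from h import *
snap('side','d5');snap('scene','s5'); o=ctrl.get_obs();print(loc(o['ee_pos']).round(4),o['force'])
a=cv2.imread('pics/s5.png')[120:270,180:380];b=cv2.imread('pics/d5.png')[120:270,220:420]
cv2.imwrite('pics/c5.png',cv2.resize(np.hstack([a,b]),(800,300)))
E
```

```text
time_s: 3.43
ee_pos: [0.552, -0.0935, 0.2018]
eef_rot: [3.139, 0.004, 1.954]
force: [1.1, -1.8, 1.9]
grip_width: 0.0004
time_s: 3.85
ee_pos: [0.5353, -0.0517, 0.2129]
eef_rot: [3.139, 0.003, 1.956]
force: [0.3, -0.1, -0.6]
grip_width: 0.0007
[ 0.0304 -0.0322  0.2126] [ 0.06234196  0.42746142 -0.15125774]
```

View pics/c5.png

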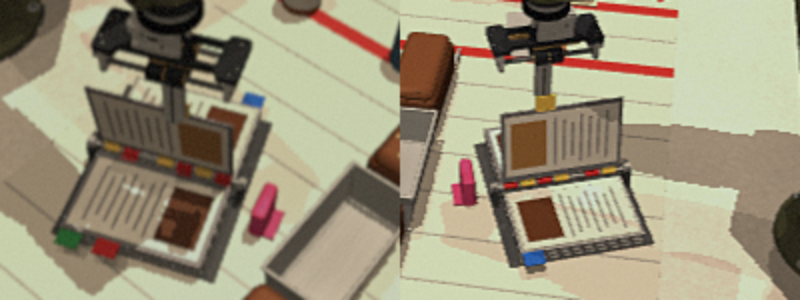

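The panel is near upright (about 1.43 rad), with the finger behind the tab; red is still flat, its tab at (105,247) in the left half. Next I'll work out the over-and-down path.

```bash
cat >> h.py <<'E'
def path(ths,r=158,off=-0.5,dx=0):
    o=ctrl.get_obs();l=loc(o['ee_pos'])*1e3
    for t in ths:
        y=-r*np.cos(t)-off*np.sin(t)-8; z=38.5+r*np.sin(t)-off*np.cos(t)+19
        d=y-l[1]; print(round(t,2),(-.3746*d).round(1),(.927*d).round(1),(z-l[2]).round(1))
E
python3 -c "
from h import *
path(np.arange(1.5,3.15,.08))"
```

```text
1.5 -5.1 12.6 2.6
1.58 -9.8 24.3 2.9
1.66 -14.5 36.0 2.3
1.74 -19.2 47.6 0.6
1.82 -23.9 59.1 -2.1
1.9 -28.4 70.3 -5.7
1.98 -32.8 81.2 -10.3
2.06 -37.1 91.7 -15.8
2.14 -41.1 101.8 -22.2
2.22 -45.0 111.4 -29.5
2.3 -48.7 120.4 -37.6
2.38 -52.0 128.8 -46.4
2.46 -55.2 136.5 -55.9
2.54 -58.0 143.5 -66.1
2.62 -60.5 149.7 -76.8
2.7 -62.7 155.1 -88.0
2.78 -64.5 159.6 -99.6
2.86 -66.0 163.3 -111.6
2.94 -67.1 166.1 -123.9
3.02 -67.9 167.9 -136.4
3.1 -68.2 168.8 -149.0
```

```bash
python3 -m creep '{"translation":[[-5,12.5,2],[-10,24,2],[-14.5,36,2],[-19,47.5,0],[-24,59,-2]],"yaw":[0,0,0,0,0],"gripper":[255,255,255,255,255]}'
python3 - <<'E'
from h import *
snap('side','d6'); o=ctrl.get_obs();print(loc(o['ee_pos']).round(4),o['force'])
path(np.arange(1.82,2.6,.08))
b=cv2.imread('pics/d6.png')[100:270,220:420]
cv2.imwrite('pics/c6.png',cv2.resize(b,(600,510)))
E
```

```text
time_s: 4.37
ee_pos: [0.5112, 0.0073, 0.2104]
eef_rot: [3.139, 0.003, 1.955]
force: [2.1, -0.7, -1.9]
grip_width: 0.0005
[0.0301 0.0345 0.21  ] [-0.58211646  0.85598767 -0.04448269]
1.82 1.2 -2.9 0.5
1.9 -3.4 8.4 -3.2
1.98 -7.8 19.3 -7.8
2.06 -12.0 29.8 -13.3
2.14 -16.1 39.9 -19.7
2.22 -20.0 49.5 -27.0
2.3 -23.6 58.5 -35.0
2.38 -27.0 66.9 -43.9
2.46 -30.1 74.6 -53.4
2.54 -33.0 81.6 -63.5
```

View pics/c6.png

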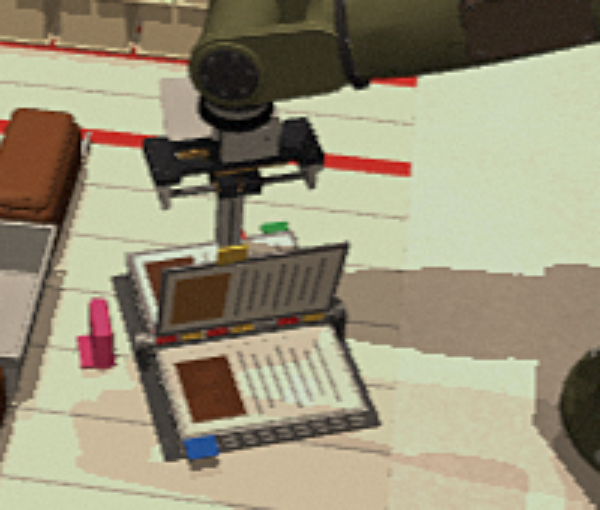

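The panel is past upright: the tab at (232,254) leans left with the finger behind it. I'll continue down.

```bash
python3 -m creep '{"translation":[[-3.4,8.4,-3],[-7.8,19.3,-8],[-12,29.8,-13],[-16,40,-20],[-20,49.5,-27]],"yaw":[0,0,0,0,0],"gripper":[255,255,255,255,255]}'
python3 -c "
from h import *
o=ctrl.get_obs();print(loc(o['ee_pos']).round(4),o['force'])
path(np.arange(2.22,3.0,.08))"
```

```text
time_s: 4.83
ee_pos: [0.49, 0.0595, 0.1823]
eef_rot: [3.14, 0.002, 1.956]
force: [0.5, -0.4, 1.0]
grip_width: 0.0003
[0.0301 0.0892 0.1823] [ 0.50360381 -0.3912842   0.95366628]
2.22 0.5 -1.2 0.8
2.3 -3.2 7.8 -7.3
2.38 -6.6 16.2 -16.1
2.46 -9.7 23.9 -25.6
2.54 -12.5 30.9 -35.8
2.62 -15.0 37.1 -46.5
2.7 -17.2 42.5 -57.7
2.78 -19.0 47.1 -69.4
2.86 -20.5 50.7 -81.4
2.94 -21.6 53.5 -93.7
```

```bash
python3 -m creep '{"translation":[[-3,7.8,-7],[-6.5,16,-16],[-9.7,24,-25.5],[-12.5,31,-36],[-15,37,-46.5]],"yaw":[0,0,0,0,0],"gripper":[255,255,255,255,255]}'
python3 - <<'E'
from h import *
snap('side','d7'); o=ctrl.get_obs();print(loc(o['ee_pos']).round(4),o['force'])
path(np.arange(2.62,3.15,.06))
b=cv2.imread('pics/d7.png')[100:270,220:420]
cv2.imwrite('pics/c7.png',cv2.resize(b,(600,510)))
E
```

```text
time_s: 5.25
ee_pos: [0.4746, 0.0972, 0.1347]
eef_rot: [3.14, 0.002, 1.956]
force: [1.0, 0.1, 0.6]
grip_width: 0.0004
[0.029  0.1308 0.1327] [-1.02147637 -0.30384804 -1.12544729]
2.62 0.6 -1.5 3.1
2.68 -1.1 2.6 -5.2
2.74 -2.5 6.3 -13.9
2.8 -3.8 9.5 -22.7
2.86 -4.9 12.1 -31.7
2.92 -5.8 14.3 -40.9
2.98 -6.4 15.9 -50.2
3.04 -6.9 17.1 -59.6
3.1 -7.1 17.7 -69.1
```

View pics/c7.png

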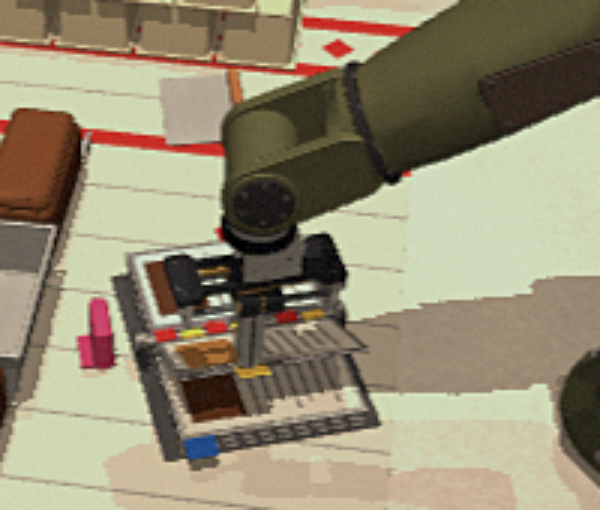

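The panel is about 30° from flat, with the tab at (253,372) and the fingertip on it. I'll continue with smaller steps.

```bash
python3 -m creep '{"translation":[[-1,2.6,-5],[-2.5,6.3,-14],[-3.8,9.5,-23],[-4.9,12,-32],[-5.8,14.3,-40]],"yaw":[0,0,0,0,0],"gripper":[255,255,255,255,255]}'
python3 -m creep '{"translation":[[-0.5,1,-6],[-0.8,2,-12],[-1,2.5,-17],[-1,2.5,-22],[-1,2.5,-25]],"yaw":[0,0,0,0,0],"gripper":[255,255,255,255,255]}'
python3 -c "
from h import *
o=ctrl.get_obs();print(loc(o['ee_pos']).round(4),o['force'])
path([3.1,3.14])"
```

```text
time_s: 5.72
ee_pos: [0.4674, 0.1121, 0.0916]
eef_rot: [-3.14, 0.001, 1.957]
force: [-0.2, -0.2, 0.3]
grip_width: 0.0006
time_s: 6.13
ee_pos: [0.4663, 0.1146, 0.0661]
eef_rot: [-3.14, 0.001, 1.957]
force: [-0.1, -0.2, 0.4]
grip_width: 0.0002
[0.0288 0.1492 0.0661] [-0.06590091 -0.20018481  0.37881576]
3.1 -0.3 0.7 -2.5
3.14 -0.3 0.8 -8.8
```

```bash
python3 -m creep '{"translation":[[0,0,-2],[0,0,-4],[0,0,-5.5],[0,0,-6.5],[0,0,-7]],"yaw":[0,0,0,0,0],"gripper":[255,255,255,255,255]}'
python3 -m creep '{"translation":[[0,0,-0.5],[0,0,-1],[0,0,-1.5],[0,0,-1.5]],"yaw":[0,0,0,0],"gripper":[255,255,255,255]}'
python3 -c "
from h import *
o=ctrl.get_obs();print(loc(o['ee_pos']).round(4),o['force'])"
```

```text
time_s: 6.55
ee_pos: [0.4664, 0.1146, 0.0591]
eef_rot: [-3.14, 0.001, 1.957]
force: [-0.4, 1.2, 0.6]
grip_width: 0.0007
time_s: 6.88
ee_pos: [0.4664, 0.1146, 0.0575]
eef_rot: [-3.14, 0.001, 1.956]
force: [0.5, 0.7, -0.6]
grip_width: 0.0005
[0.0289 0.1491 0.0575] [ 0.48101543  0.65015587 -0.58375999]
```

```bash
for i in 1 2; do python3 -m creep '{"translation":[[0,0,-0.4],[0,0,-0.7],[0,0,-0.7]],"yaw":[0,0,0],"gripper":[255,255,255]}'; done
```

```text
time_s: 7.13
ee_pos: [0.4665, 0.1146, 0.0571]
eef_rot: [-3.14, 0.001, 1.957]
force: [-1.7, -0.2, 5.7]
grip_width: 0.0004
time_s: 7.38
ee_pos: [0.4666, 0.1146, 0.057]
eef_rot: [-3.14, 0.001, 1.956]
force: [-5.1, -0.1, 9.4]
grip_width: 0.0004
```

The force rose at exactly the expected height (tip 38 mm), so the panel is at its stop. I'm backing off straight up and checking.

```bash
python3 -m creep '{"translation":[[0,0,5],[0,0,25],[0,0,55],[0,0,85],[0,0,115]],"yaw":[0,0,0,0,0],"gripper":[255,255,255,255,255]}'
python3 -m creep '{"translation":[[-30,20,15],[-60,40,30],[-90,60,40],[-110,75,50],[-110,75,50]],"yaw":[0,0,0,0,0],"gripper":[255,255,255,255,255]}'
python3 - <<'E'
from h import *
snap('side','d8');snap('scene','s8');snap('wrist','w8')
a=cv2.imread('pics/s8.png')[130:270,190:350];b=cv2.imread('pics/d8.png')[150:290,240:400]
cv2.imwrite('pics/c8.png',cv2.resize(np.hstack([a,b]),(800,350)))
c=np.load('pics/d8.npz');hsv=cv2.cvtColor(c['pixels'],cv2.COLOR_RGB2HSV)
for n,lo,hi in [('Y',(22,110,80),(35,255,255))]:
    m=cv2.inRange(hsv,lo,hi)
    for y,x in np.argwhere(m):
        p=loc(world('d8',x,y))
        if abs(p[0])<.11 and abs(p[1])>.14 and abs(p[1])<.18: print(x,y,p.round(4))
E
```

```text
time_s: 7.8
ee_pos: [0.4663, 0.1145, 0.1735]
eef_rot: [-3.14, 0.001, 1.957]
force: [0.4, -0.2, 0.5]
grip_width: 0.0006
time_s: 8.22
ee_pos: [0.3542, 0.1914, 0.2257]
eef_rot: [3.14, 0.001, 1.959]
force: [0.2, -0.7, 0.2]
grip_width: 0.0005
302 241 [0.0303 0.1489 0.0391]
303 241 [0.0276 0.151  0.0407]
304 241 [0.0227 0.1468 0.0348]
305 241 [0.0199 0.1488 0.0363]
306 241 [0.0172 0.151  0.0381]
307 241 [0.0148 0.154  0.0408]
308 241 [0.0111 0.1533 0.0391]
299 242 [0.0399 0.1475 0.0349]
300 242 [0.038  0.1522 0.0397]
301 242 [0.0359 0.1564 0.0437]
302 242 [0.0314 0.1531 0.039 ]
303 242 [0.0269 0.1498 0.0343]
304 242 [0.0244 0.1527 0.0368]
305 242 [0.0221 0.1561 0.04  ]
307 242 [0.0169 0.1608 0.044 ]
308 242 [0.0141 0.1625 0.0452]
298 243 [0.0447 0.1525 0.0367]
299 243 [0.0429 0.1575 0.0418]
300 243 [0.0395 0.1574 0.0409]
301 243 [0.0374 0.1615 0.0448]
302 243 [0.0323 0.1564 0.0379]
303 243 [0.0292 0.1573 0.0382]
304 243 [0.0265 0.1594 0.0399]
305 243 [0.0239 0.162  0.0421]
306 243 [0.0204 0.1618 0.041 ]
307 243 [0.0157 0.1581 0.0358]
308 243 [0.0149 0.1657 0.044 ]
309 243 [0.0053 0.1483 0.
[... 762 characters left out ...]
364 0.1708 0.0403]
303 246 [0.0327 0.1701 0.0386]
304 246 [0.0277 0.1653 0.0319]
305 246 [0.0268 0.1728 0.0402]
306 246 [0.0219 0.1684 0.034 ]
307 246 [0.0201 0.1732 0.0389]
308 246 [0.018  0.1767 0.0423]
309 246 [0.0142 0.1758 0.0403]
310 246 [0.0006 0.1477 0.0054]
300 247 [0.044  0.1742 0.0411]
301 247 [0.041  0.1752 0.0415]
302 247 [0.0379 0.1762 0.0418]
303 247 [0.0353 0.1785 0.0437]
304 247 [0.0308 0.1752 0.0389]
305 247 [0.0279 0.1766 0.0398]
306 247 [0.0251 0.1786 0.0413]
307 247 [0.0208 0.1759 0.0371]
308 247 [0.0186 0.1794 0.0406]
309 247 [0.0151 0.179  0.0392]
310 247 [0.0018 0.1517 0.0052]
300 248 [0.0447 0.177  0.0395]
301 248 [0.0416 0.1778 0.0396]
303 248 [0.0329 0.1722 0.0311]
```

View pics/c8.png

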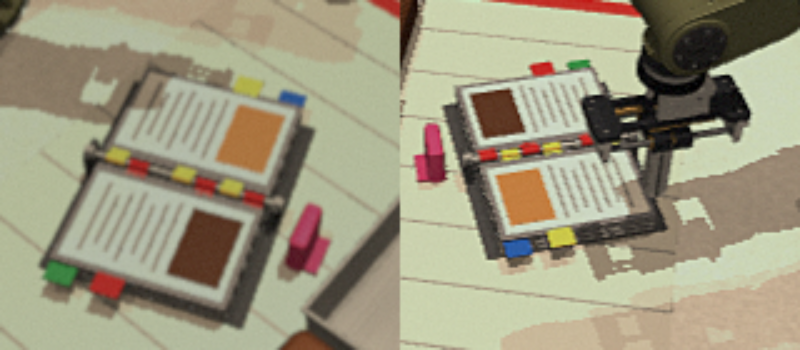

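The yellow tab now lies on the left, at (249,86) left and (562,237) right. It sits flat at about 39 mm, against 38 expected. Red is flat on the right at (107,287), the timer is untouched and the robot is clear. I'm handing in.

```bash
python3 -c "
from station import ctrl
print(ctrl.hand_in())"
```

```text
the job is handed in; nothing more can be done
None
```

The yellow panel now lies flat on the left stack, and I've handed the job in at about 8.4 s of robot time. I closed the fingers and raised the panel with the fingertips against the outer end of its tab. Once it was past upright I followed it round and pressed it down to its stop.

- **Yellow panel:** the last images put the tab's upper face about 39 mm up, against 38 mm expected. The stop was felt with the fingertips at 38 mm.
- **Red panel and the rest:** the red panel is still flat on the right and the timer has not moved. The robot was clear of everything at the end. I did not look at the other items again after the last move, but the arm went nowhere near them.
- **Forces:** most readings during the push were 3 N or less. There were two brief peaks: about 10 N while lifting, and about 10 N when the panel met its stop.

No check failed. With the tool always pointing down, the lift pushed on the tab's outer end and lower corner rather than squarely on its underside.

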